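# Put right the reversed cells on a battery plate and fold its keeper down

### The arm

A 6-joint arm with a two-finger parallel gripper is mounted at the origin on a cart in front of the work surface, level with it; the furniture and walls round the work are solid. World frame = base frame: x ahead of the robot, y to its left, z up, the work surface at z = 0. Lengths are in mm, angles in rad, forces in N, time in s.
With the tool pointing down it reaches from about 275 to 750 mm from the base axis. Payload 10.2 kg.
Tool frame: the origin (TCP) lies at the centre of the arm's flange, where the gripper is bolted on; the fingertips stand 173 mm ahead of it and the grasp point (between the pads) lies 155 mm ahead of it; z points along the fingers, y is the line along which they close (so a half turn about z gives the same grasp; the last joint's range is limited). The gripper opens to 85 mm and grips with 20 to 120 N. Pads are 22 mm wide; open, the fingers measure 114 mm over their backs; the gripper's body (76 mm by 85 mm) begins 54 mm behind the grasp point. The pads swing forward as they close: fully open they stand 13 mm farther back than shut.
Start: joints at [-1.546, 0.313, 1.498, -0, 1.331, -0.223], TCP at [128.754, -508.974, 404.694] pointing down, gripper open.
Joint ranges: [-2.94, 2.94], [-0.97, 2.17], [0.19, 2.56], [-1.23, 4.37], [0.02, 3.11], [-2.88, 2.88]. Speed limits (rad/s): [2.39, 2.39, 3.01, 3.14, 3.14, 3.14].

### API

Orientations are given as a unit quaternion [w, x, y, z].
In Python, from rig import ctrl gives the robot as it stands.
- The arm moves only by the shell command python3 steer.py 'ROWS' [OPENING] [FORCE]. ROWS is a JSON list of rows, 1 to 8 of them, each of 6 numbers: dx, dy, dz in mm, then a rotation vector rx, ry, rz in rad; each row is the pose to reach, as a shift and turn from the pose commanded when the command began, along the tool's axes at that moment; what a row does not reach only later rows make up. A row lasts 1/10 s, in which the tool goes at most 50 mm and 0.15 rad, less where a joint would pass 70% of its speed; a pose out of reach is approached as far as the arm can. OPENING is the opening from 0.0 (shut) to 1.0 (fully open), set as the command begins (- or left out keeps the last). The fingers move at their own pace and stop on an object; FORCE is the grip in N (left out, the last holds). Time passes only in rows, so rows that do not move let the fingers close. It prints the time, the measured TCP pose, the force, the opening and the grip force at its end.
- ctrl.sense(): the state, without advancing time (a new reading comes with each control period).
- ctrl.capture(name): name is "side" or "top"; returns the picture (420x560x3 uint8, red, green, blue); there is no depth.
- ctrl.calibration(name): a dict with "fx", "fy", "cx", "cy" (pixels), "position" and "attitude" of the camera in the world. Camera axes: x right, y down, z forward; pixel columns grow to the right and rows downward; lengths in mm; the calibration is good to about 2 mm. A picture is of the moment at which its call begins. calibration takes no time and is no camera call.
- ctrl.finish_job(): hands the job in; it is judged then, once.
The state is a dict: "time_s": time; "joints": joint angles; "dq": joint speeds; "tau": joint torques, N m; "eef_pos": TCP position; "ee_rot": TCP orientation; "force": force on the tool from outside, world axes, zero at the start; "wrist_torque": the same for the moment, N m; "grip_width": opening from 0.0 (shut) to 1.0 (fully open); "grip_force": force on a finger pad.
Only numpy, scipy, OpenCV 4.12 (cv2) and the standard library are available. Lean on these libraries where they do the work, as an engineer would, in place of code of your own. Each camera call takes 0.05 s, during which the arm holds its last target. There are 200 camera calls.

### The job

This instrument's battery plate gives the wrong voltage because one or more of its three cells lie the wrong way round. Check every cell against its clip (nub end to the plain brass leaf, flat end to the coil spring), turn round those that are wrong so that all three lie seated in their clips the right way, and leave the wire keeper folded fully down over them. Do not knock over or push away the things standing round the plate.

Things in the scene. Friction and masses are not known exactly. Their poses are not given: they have to be found in the camera images.
- battery_plate: aluminium battery plate of an instrument, fixed on the bench on rubber feet, 124 x 186 mm, top 8 mm above the bench; origin on the bench under its middle, x towards the edge where the wire keeper is hinged, y along the row of cells. Three black clips 40 mm apart at y = +40, 0, -40 mm hold cells lying along x. Plus leaf: at +x in both outer clips, at -x in the middle one
- keeper (a joint): stiff wire keeper, a U hinged at the plate's +x edge that stays at any angle: 0 = folded fully down, its crossbar 0.6 mm above the tops of the seated cells; grows as it swings up and over towards +x, to 1.95 rad (fully open, leaning back past upright). 1 to 2 N at the crossbar moves it
- keeper_hinge (a point): point on the keeper's hinge axis (parallel to the plate's y), 52 mm along the plate's x, 18 mm above the bench, midway between the side wires
- keeper_grip_left (a point): centre line of the keeper's round crossbar (black sleeve, diameter 8 mm, parallel to the plate's y) near its +y end, 64 mm from the plate's middle, 51 mm from the hinge axis. Folded down it lies at x = +2 mm, 28 mm above the bench. Sleeve ends at y = +75 mm, side wire at +84, nearest clip cheek at +52, so the bar can be pinched here from above. Moves with the keeper
- keeper_grip_right (a point): the same near the crossbar's -y end
- clip_left_plus (a point): where the centre of a cell's nub end belongs in the clip at y = +40 mm: at its plain brass leaf, 26 mm from the clip's middle, 16.5 mm above the bench. The stops at the clip's two ends lean outward: 54 mm apart at the clip floor (9.5 mm above the bench), 60 mm at their upper edge (22 mm above the bench). Nothing springs or snaps, the cell just lies between them
- clip_left_minus (a point): where the centre of a cell's flat end belongs in the clip at y = +40 mm: at its coil spring, 26 mm from the clip's middle. The clip's side cheeks (top 19.5 mm above the bench, outsides 12 mm from its middle line) leave the middle open from x = -16 to +16 mm, where fingers can straddle the cell down to the plate
- clip_mid_plus (a point): where the centre of a cell's nub end belongs in the clip at y = 0 mm: at its plain brass leaf, 26 mm from the clip's middle, 16.5 mm above the bench. Clip shape as the left one, turned half round
- clip_mid_minus (a point): where the centre of a cell's flat end belongs in the clip at y = 0 mm: at its coil spring, 26 mm from the clip's middle. This spring is on the keeper's hinge side
- clip_right_plus (a point): where the centre of a cell's nub end belongs in the clip at y = -40 mm: at its plain brass leaf, 26 mm from the clip's middle, 16.5 mm above the bench. Clip shape as the left one
- clip_right_minus (a point): where the centre of a cell's flat end belongs in the clip at y = -40 mm: at its coil spring, 26 mm from the clip's middle. Grey terminals 17 mm high stand behind this end and behind the left clip's plus end
- cell_1_plus (a point): centre of the nub (plus) end of an AA cell: round, diameter 14 mm, 52 mm long, 24 g, orange with a black band at the nub end; the three cells are alike, lie one in each clip, and any may be in any clip, either way round
- cell_1_minus (a point): centre of the flat (minus) end of the same cell, on its axis
- cell_2_plus (a point): centre of the nub (plus) end of an AA cell: round, diameter 14 mm, 52 mm long, 24 g, orange with a black band at the nub end; the three cells are alike, lie one in each clip, and any may be in any clip, either way round
- cell_2_minus (a point): centre of the flat (minus) end of the same cell, on its axis
- cell_3_plus (a point): centre of the nub (plus) end of an AA cell: round, diameter 14 mm, 52 mm long, 24 g, orange with a black band at the nub end; the three cells are alike, lie one in each clip, and any may be in any clip, either way round
- cell_3_minus (a point): centre of the flat (minus) end of the same cell, on its axis
- alcohol_bottle: upright teal bottle, diameter 39 mm, 142 mm tall, light, standing 24 to 35 mm from one end of the plate (either end): bystander; origin in the middle of its foot
- flux_jar: small upright jar, diameter 28 mm, 40 mm tall, standing near the other end of the plate: bystander; origin in the middle of its foot
- screwdriver: precision screwdriver lying behind the plate, 170 mm long along its own y, 15 mm thick: bystander; origin under its middle
- screw_dish: shallow steel dish of screws behind the plate, diameter 70 mm, 13 mm high: bystander; origin under its middle

How it is judged:
By the outcome, as a careful person would: the job done as asked, in the order asked, and still so for the second after the job is handed in, with the robot touching nothing.
It also fails if it takes over 72 s, if anything falls off the work surface, if the arm or the gripper's body presses on something with over 40 N, if the wrist force passes 120 N, or if a joint passes its speed limit or range.

## Working session

There is one attempt and no reset: what is moved stays moved. The work goes in short steps, Python scripts to look and compute and a shell command to move; the robot and the scene stay as the last step left them, time stands still between calls to the robot, and variables do not carry over. Pictures are saved under pics/ and viewed, at most 10 in all, crops included, and the job is handed in when it is done.

```bash
ls; mkdir -p pics
python3 - <<'E'
from rig import ctrl
import cv2
for n in("top","side"):
    cv2.imwrite(f"pics/{n}0.png",ctrl.capture(n)[:,:,::-1]); print(ctrl.calibration(n))
print(ctrl.sense())
E
```

```text
pics
rig.py
steer.py
{'fx': 522.6350467339964, 'fy': 522.6350467339964, 'cx': 281.25812417373743, 'cy': 202.98785582878583, 'position': array([473.48764196, 153.59243911, 933.53357648]), 'attitude': array([ 0.04058989, -0.70542071,  0.70645649, -0.04066098])}
{'fx': 525.5057239883321, 'fy': 525.5057239883321, 'cx': 284.52343812370924, 'cy': 206.01380021099558, 'position': array([418.53276666, 925.82450329, 630.98664232]), 'attitude': array([ 0.04948932, -0.09148622,  0.88938182, -0.44517531])}
{'time_s': 0.1, 'joints': array([-1.54640344e+00,  3.13385143e-01,  1.49834014e+00,  1.78568275e-05,
        1.33098503e+00, -2.23422530e-01]), 'dq': array([ 0.00055048,  0.00062544, -0.0018467 , -0.00137634, -0.00115221,
        0.00034887]), 'tau': array([ 2.67442192e-03, -4.12901509e+01, -2.60141766e+01, -2.59309672e-04,
        3.01016255e-03, -1.95884567e-06]), 'eef_pos': array([ 128.752941  , -508.93722353,  404.20464054]), 'ee_rot': array([-5.55203884e-04,  9.92333364e-01,  1.23588762e-01,  6.41489659e-05]), 'force': array([-0.67654797, -0.12329883,  0.27361512]), 'wrist_torque': array([0.03367721, 0.00741823, 0.1018432 ]), 'grip_force': 0.0, 'grip_width': 0.9998938561380379}
```

View pics/top0.png

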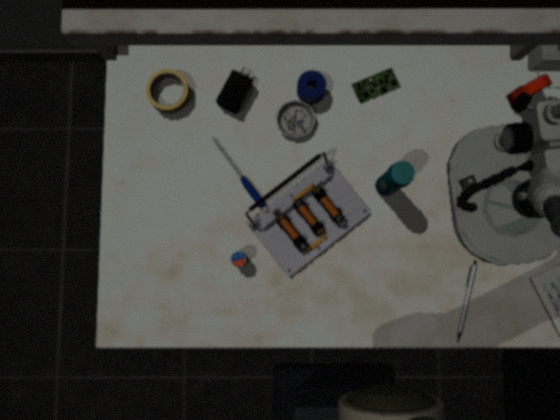

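View pics/side0.png

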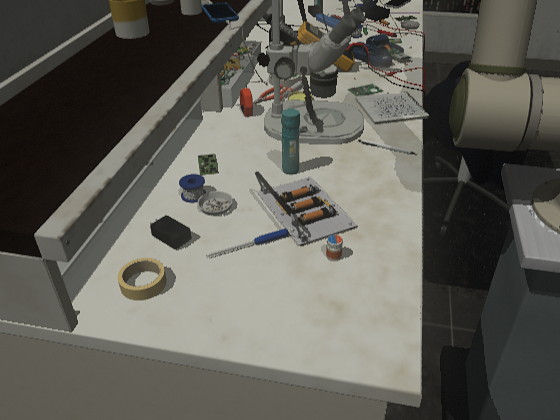

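The keeper is open at the far side of the plate. The bottle stands at the plate's right end and the jar at its left. I'll zoom in for detail.

Run:
```python
import cv2,numpy as np
t=cv2.imread("pics/top0.png")[140:290,225:405]
s=cv2.imread("pics/side0.png")[160:260,240:370]
f=lambda a,k:np.clip(cv2.resize(a,None,fx=k,fy=k,interpolation=cv2.INTER_CUBIC).astype(float)*1.9,0,255).astype('uint8')
cv2.imwrite("pics/top0c.png",f(t,4));cv2.imwrite("pics/side0c.png",np.clip(cv2.resize(s,None,fx=6,fy=6,interpolation=cv2.INTER_CUBIC).astype(float)*1.3,0,255).astype('uint8'))
```

```text
(no output)
```

View pics/top0c.png

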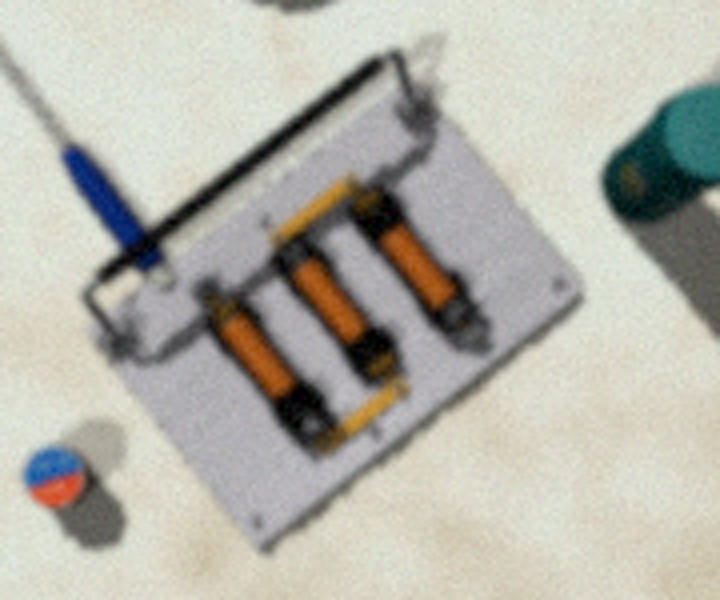

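View pics/side0c.png

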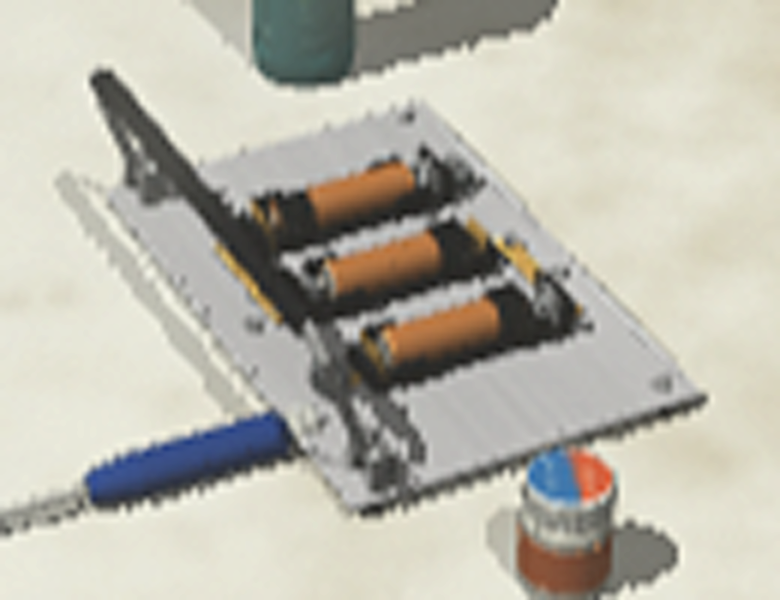

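```bash
cat > h.py <<'E'
import numpy as np,cv2
from scipy.spatial.transform import Rotation as R
from scipy.optimize import least_squares
try:
    from rig import ctrl
except Exception as e: print(e)
def proj(n,P):
    c=ctrl.calibration(n);q=c["attitude"]
    p=R.from_quat(q[[1,2,3,0]]).inv().apply(np.atleast_2d(P)-c["position"])
    return np.c_[c["fx"]*p[:,0]/p[:,2]+c["cx"],c["fy"]*p[:,1]/p[:,2]+c["cy"]]
def back(n,uv,z):
    c=ctrl.calibration(n);q=c["attitude"]
    d=R.from_quat(q[[1,2,3,0]]).apply([(uv[0]-c["cx"])/c["fx"],(uv[1]-c["cy"])/c["fy"],1])
    return c["position"]+d*(z-c["position"][2])/d[2]
def orange(n,img):
    h=cv2.cvtColor(img,cv2.COLOR_RGB2HSV)
    m=((h[...,0]>5)&(h[...,0]<17)&(h[...,1]>120)&(h[...,2]>60)).astype('uint8')
    k,l,s,c=cv2.connectedComponentsWithStats(m)
    return [(s[i,4],c[i],cv2.PCACompute2(np.argwhere(l==i)[:,::-1].astype(np.float32),np.empty(0))[1][0]) for i in range(1,k) if s[i,4]>35]
def world(pose,P):
    x,y,a=pose;P=np.atleast_2d(P).astype(float)
    return np.c_[x+np.cos(a)*P[:,0]-np.sin(a)*P[:,1],y+np.sin(a)*P[:,0]+np.cos(a)*P[:,1],P[:,2]]
E
python3 - <<'E'
from h import *
T=np.array([[265,550],[583,293]])/4+[225,140]
S=np.array([[360,512],[705,400],[415,98]])/6+[240,160]
C={'a':[-62,93,8],'b':[-62,-93,8],'c':[62,93,8]}
for n,p in(("top",T),("side",S)):
    for q in p: print(n,back(n,q,8).round(1))
def res(p):
    return np.r_[(proj("top",world(p,[C['a'],C['b']]))-T).ravel(),(proj("side",world(p,[C['c'],C['a'],C['b']]))-S).ravel()]
r=least_squares(res,[450,150,.6]);print(r.x,r.fun.round(1))
for n in("top","side"):
    for a,c,v in orange(n,cv2.imread(f"pics/{n}0.png")[:,:,::-1]):
        if (n=="top" and 225<c[0]<405 and 140<c[1]<290) or (n=="side" and 240<c[0]<370 and 160<c[1]<240):
            w=back(n,c,20);x,y,th=r.x;d=w[:2]-[x,y];w2=back(n,c+v,20)-w
            print(n,a,c,w.round(1),"plate",(d@[np.cos(th),np.sin(th)]).round(1),(d@[-np.sin(th),np.cos(th)]).round(1),"ang",np.arctan2(w2[1],w2[0]).round(3))
E
```

```text
top [448.8 136.1   8. ]
top [561.8  -5.7   8. ]
side [543.1 221.4   8. ]
side [447.1 147.5   8. ]
side [565.1  -3.    8. ]
[553.90726507 106.31894577   0.67720053] [-2.2  0.9 -0.4 -1.2 -0.1 -1.4  0.3 -2.5  0.7 -0.5]
top 122 [329.16393443 206.18852459] [573.2  69.2  20. ] plate -8.2 -41.0 ang -2.483
top 121 [306.72727273 214.53719008] [558.5 108.8  20. ] plate 5.1 -1.0 ang -2.485
top 124 [288.75       228.42741935] [534.2 140.4  20. ] plate 5.9 38.9 ang -2.458
top 48 [239.10416667 263.04166667] [474.1 226.8  20. ] plate 13.3 143.9 ang -1.266
side 90 [299.83333333 191.3       ] [571.5  72.4  20. ] plate -7.6 -37.4 ang -2.426
side 97 [303.98969072 203.41237113] [556.  111.2  20. ] plate 4.6 2.5 ang -2.511
side 102 [313.5        214.60784314] [531.9 142.8  20. ] plate 5.7 42.2 ang -2.522
```

Pixel findings: in the left cell (jar side) the black band sits at the −x end, by the spring. This cell is wrong. The middle cell (band at −x, leaf there) and the right cell (band at +x, leaf there) are right. I'll travel via a waypoint clear of the microscope.

```bash
cat >> h.py <<'E'
PL=(552.5,106.0,0.667)
def go(platexyz,yaw=None,pl=PL):
    """tool-frame delta from current pose to plate-frame x,y / world z TCP; yaw = world angle of tool x"""
    s=ctrl.sense();q=s["ee_rot"];Rt=R.from_quat(q[[1,2,3,0]])
    g=world(pl,platexyz)[0];d=Rt.inv().apply(g-s["eef_pos"])
    out=[d.round(1)]
    if yaw is not None:
        Rg=R.from_matrix(np.array([[np.cos(yaw),np.sin(yaw),0],[np.sin(yaw),-np.cos(yaw),0],[0,0,-1]]))
        out.append((Rt.inv()*Rg).as_rotvec().round(3))
    print("goal",g.round(1),"delta",out)
E
python3 steer.py '[[295,-429,0,0,0,0],[295,-429,0,0,0,0],[295,-429,0,0,0,0],[295,-429,0,0,0,0],[295,-429,0,0,0,0],[295,-429,0,0,0,0],[295,-429,0,0,0,0],[295,-429,0,0,0,0]]' 0.33 30 && python3 steer.py '[[55,-80,0,0,0,0],[55,-80,0,0,0,0],[55,-80,0,0,0,0],[55,-80,0,0,0,0],[55,-80,0,0,0,0]]'
python3 -c "
from h import *
go([0,40,300],0.667)"
```

```text
time_s: 0.9
eef_pos: [267.5, -131.9, 404.7]
ee_rot: [0.0, 0.992, 0.123, 0.0]
force: [0.9, 0.1, 1.3]
grip_width: 0.331
grip_force: 0.0
time_s: 1.4
eef_pos: [301.2, -43.7, 404.6]
ee_rot: [0.0, 0.992, 0.123, -0.0]
force: [-0.1, -0.5, -0.5]
grip_width: 0.329
grip_force: 0.0
goal [527.8 137.4 300. ] delta [array([ 263.9, -120.5,  104.5]), array([-0.   ,  0.   , -0.421])]
```

```bash
python3 steer.py '[[264,-120.5,104,0,0,-0.421],[264,-120.5,104,0,0,-0.421],[264,-120.5,104,0,0,-0.421],[264,-120.5,104,0,0,-0.421],[264,-120.5,104,0,0,-0.421],[264,-120.5,104,0,0,-0.421],[264,-120.5,104,0,0,-0.421],[264,-120.5,104,0,0,-0.421]]' 
python3 -c "
from h import *
go([0,40,230],0.667);print(ctrl.sense()['joints'])"
```

```text
time_s: 2.2
eef_pos: [528.6, 137.0, 299.5]
ee_rot: [-0.0, 0.945, 0.327, -0.001]
force: [0.3, -1.0, 0.2]
grip_width: 0.329
grip_force: 0.0
goal [527.8 137.4 230. ] delta [array([-0.3, -0.8, 69.5]), array([-0.001,  0.002, -0.001])]
[ 3.90260525e-02  4.62253098e-01  1.57255554e+00 -2.43265463e-04
  1.10905604e+00  9.43438137e-01]
```

```bash
python3 steer.py '[[-0.3,-0.5,45,0,0,0],[-0.3,-0.5,92,0,0,0],[-0.3,-0.5,92,0,0,0],[-0.3,-0.5,92,0,0,0]]'
python3 - <<'E'
from h import *
f=lambda a,k,g:np.clip(cv2.resize(a,None,fx=k,fy=k,interpolation=cv2.INTER_CUBIC).astype(float)*g,0,255).astype('uint8')
t=ctrl.capture("top")[:,:,::-1][150:260,235:365];s=ctrl.capture("side")[:,:,::-1][150:250,235:365]
a=f(t,5,1.9)[:,:];b=f(s,5,1.3)
cv2.imwrite("pics/s1.png",np.vstack([f(t,3,1.9)[:280],f(s,3,1.3)]))
cv2.imwrite("pics/s1b.png",b)
E
```

```text
time_s: 2.6
eef_pos: [527.5, 137.4, 210.5]
ee_rot: [0.0, 0.945, 0.327, 0.0]
force: [0.1, 0.0, -0.2]
grip_width: 0.325
grip_force: 0.0
```

View pics/s1.png

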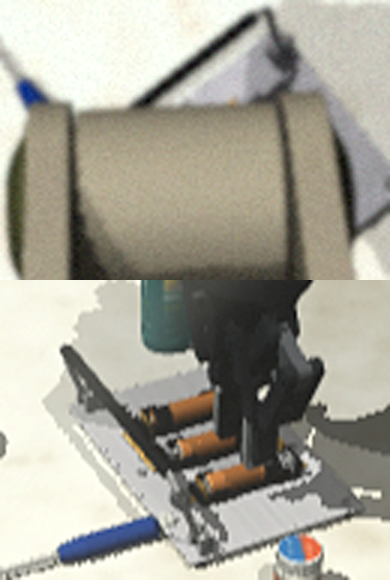

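Run:
```python
from h import *
b=cv2.imread("pics/s1b.png")
for P,c in(([-11,54,38],0),([11,54,38],0),([-11,26,38],1),([11,26,38],1),([26,40,16.5],2),([-26,40,16.5],2),([0,40,23.5],2)):
    u=(proj("side",world(PL,P))[0]-[235,150]+.5)*5
    cv2.drawMarker(b,tuple(int(v) for v in u),[(0,0,255),(255,0,0),(0,255,0)][c],0,10,1)
cv2.imwrite("pics/s1d.png",b)
```

```text
(no output)
```

View pics/s1d.png

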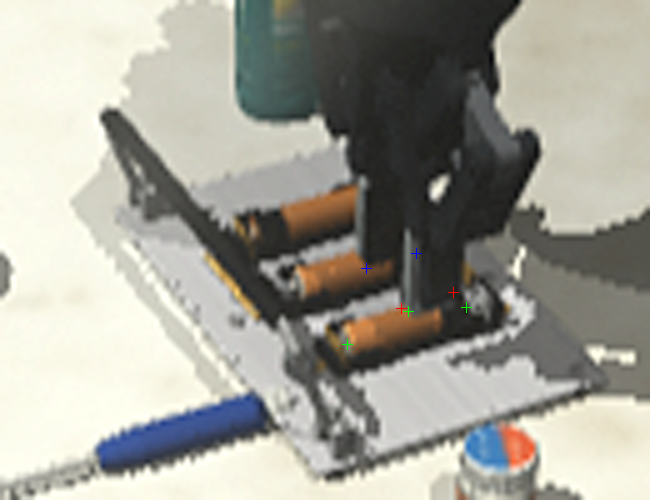

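Fingertips straddle the left cell as predicted (near tip at about (405–438, 312), far tip at about (360, 262) in the crop), aligned within 1–2 mm. I'll descend and grip.

```bash
python3 steer.py '[[0,0,10,0,0,0],[0,0,20,0,0,0],[0,0,26,0,0,0],[0,0,26,0,0,0],[0,0,26,0,0,0]]' && python3 steer.py '[[0,0,0,0,0,0],[0,0,0,0,0,0],[0,0,0,0,0,0],[0,0,0,0,0,0],[0,0,0,0,0,0],[0,0,0,0,0,0]]' 0.0 25
```

```text
time_s: 3.2
eef_pos: [527.2, 139.0, 182.6]
ee_rot: [-0.0, 0.945, 0.328, -0.0]
force: [0.4, -0.3, 0.8]
grip_width: 0.328
grip_force: 0.0
time_s: 3.8
eef_pos: [528.3, 138.1, 183.8]
ee_rot: [0.002, 0.945, 0.328, 0.002]
force: [4.3, -8.4, 3.1]
grip_width: 0.153
grip_force: 30.5
```

```bash
python3 steer.py '[[0,0.7,0,0,0,0],[0,1,-4,0,0,0],[0,1,-20,0,0,0],[0,1,-45,0,0,0],[0,1,-45,0,0,0],[0,1,-45,0,0,0]]'
python3 - <<'E'
from h import *
f=lambda a,k,g:np.clip(cv2.resize(a,None,fx=k,fy=k,interpolation=cv2.INTER_CUBIC).astype(float)*g,0,255).astype('uint8')
s=ctrl.capture("side")[:,:,::-1]
cv2.imwrite("pics/s2.png",s)
for a,c,v in orange("side",s[:,:,::-1]):
    if 240<c[0]<370 and 140<c[1]<240: print(a,c.round(1),v)
b=f(s[140:250,235:365],5,1.3)
for P in([26,39,62],[-26,39,62],[0,39,62]):
    u=(proj("side",world(PL,P))[0]-[235,140]+.5)*5
    cv2.drawMarker(b,tuple(int(v) for v in u),(0,255,0),0,10,1)
cv2.imwrite("pics/s2c.png",b)
E
```

```text
time_s: 4.4
eef_pos: [527.6, 138.3, 227.8]
ee_rot: [-0.0, 0.945, 0.328, 0.0]
force: [0.5, -0.5, -0.9]
grip_width: 0.154
grip_force: 30.0
86 [299.8 191.2] [ 0.95196843 -0.3061959 ]
131 [305.4 201.5] [ 0.8573055 -0.514808 ]
```

View pics/s2c.png

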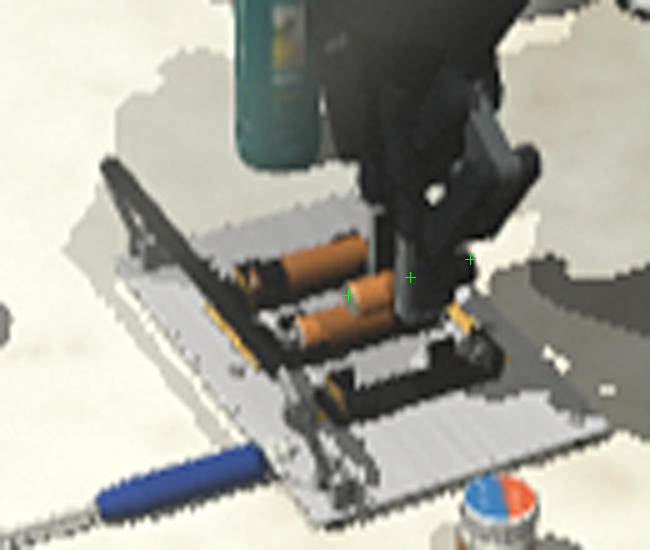

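Cell is held level. The empty clip shows its brass leaf at the keeper end, confirming the fault. Its free end at (348, 293) matches the prediction. Now I'll turn it by half a turn.

```bash
F='[0,0,0,0,0,-1.2]'; python3 steer.py '[[0,0,0,0,0,-1.1],[0,0,0,0,0,-1.1],[0,0,0,0,0,-1.1],[0,0,0,0,0,-1.1],[0,0,0,0,0,-1.1],[0,0,0,0,0,-1.1],[0,0,0,0,0,-1.1],[0,0,0,0,0,-1.1]]' && python3 steer.py '[[0,0,0,0,0,-1.1],[0,0,0,0,0,-1.1],[0,0,0,0,0,-1.1],[0,0,0,0,0,-1.1],[0,0,0,0,0,-1.1],[0,0,0,0,0,-1.1],[0,0,0,0,0,-1.1],[0,0,0,0,0,-1.1]]' && python3 steer.py '[[0,0,0,0,0,-0.942],[0,0,0,0,0,-0.942],[0,0,0,0,0,-0.942],[0,0,0,0,0,-0.942],[0,0,0,0,0,-0.942],[0,0,0,0,0,-0.942],[0,0,0,0,0,-0.942],[0,0,0,0,0,-0.942]]'
python3 - <<'E'
from h import *
go([0,39,228],0.667+np.pi); print(ctrl.sense()['joints'].round(2))
s=ctrl.capture("side")[:,:,::-1]
b=np.clip(cv2.resize(s[140:250,235:365],None,fx=5,fy=5,interpolation=cv2.INTER_CUBIC).astype(float)*1.3,0,255).astype('uint8')
for P in([26,39,62],[-26,39,62],[26,40,16.5],[-26,40,16.5],[27,52,19.5],[-27,52,19.5]):
    u=(proj("side",world(PL,P))[0]-[235,140]+.5)*5
    cv2.drawMarker(b,tuple(int(v) for v in u),(0,255,0),0,10,1)
cv2.imwrite("pics/s3c.png",b)
E
```

```text
time_s: 5.25
eef_pos: [527.5, 138.2, 226.6]
ee_rot: [-0.001, 0.632, 0.775, -0.001]
force: [-0.7, 0.8, -0.6]
grip_width: 0.157
grip_force: 30.0
time_s: 6.05
eef_pos: [527.5, 138.2, 226.6]
ee_rot: [-0.001, 0.134, 0.991, -0.0]
force: [0.1, 1.0, -1.0]
grip_width: 0.156
grip_force: 30.0
time_s: 6.85
eef_pos: [527.5, 138.2, 226.7]
ee_rot: [-0.001, -0.328, 0.945, 0.0]
force: [-0.4, -0.2, -0.5]
grip_width: 0.156
grip_force: 30.0
goal [528.4 136.6 228. ] delta [array([ 0.3, -1.7, -1.3]), array([ 0.001, -0.002,  0.002])]
[ 0.04  0.56  1.64  0.    0.95 -2.2 ]
```

View pics/s3c.png

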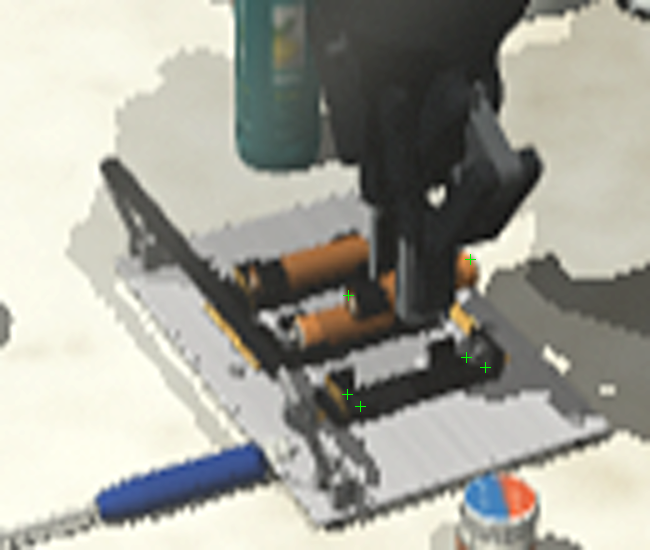

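```bash
python3 steer.py '[[0,-0.6,15,0,0,0],[0,-0.6,30,0,0,0],[0,-0.6,37,0,0,0],[0,-0.6,40,0,0,0],[0,-0.6,40,0,0,0]]' && python3 steer.py '[[0,0,2,0,0,0],[0,0,4,0,0,0],[0,0,4,0,0,0],[0,0,4,0,0,0]]'; python3 -c "
from h import *
go([0,39,184])"
```

```text
time_s: 7.4
eef_pos: [528.4, 137.5, 187.7]
ee_rot: [0.0, -0.328, 0.945, -0.0]
force: [1.0, -2.0, -0.1]
grip_width: 0.159
grip_force: 29.9
time_s: 7.8
eef_pos: [528.7, 137.4, 184.2]
ee_rot: [0.001, -0.328, 0.945, -0.001]
force: [4.9, -4.2, 0.7]
grip_width: 0.155
grip_force: 30.0
goal [528.4 136.6 184. ] delta [array([ 0.8, -0.4,  0.2])]
```

```bash
python3 steer.py '[[0,-0.8,0,0,0,0],[0,-0.8,0.5,0,0,0],[0,-0.8,0.5,0,0,0]]' && python3 steer.py '[[0,0,0,0,0,0],[0,0,0,0,0,0],[0,0,0,0,0,0],[0,0,0,0,0,0]]' 0.33 && python3 steer.py '[[0,0,-10,0,0,0],[0,0,-40,0,0,0],[0,0,-90,0,0,0],[0,0,-130,0,0,0],[0,0,-130,0,0,0]]'
```

```text
time_s: 8.1
eef_pos: [528.9, 137.1, 183.6]
ee_rot: [0.001, -0.328, 0.945, -0.0]
force: [3.9, -2.7, 3.1]
grip_width: 0.156
grip_force: 30.4
time_s: 8.5
eef_pos: [528.4, 137.2, 183.0]
ee_rot: [-0.0, -0.328, 0.945, 0.0]
force: [0.8, -0.5, -0.5]
grip_width: 0.328
grip_force: 0.0
time_s: 9.0
eef_pos: [529.2, 137.2, 319.4]
ee_rot: [0.005, -0.328, 0.944, -0.002]
force: [0.4, 0.1, -0.5]
grip_width: 0.326
grip_force: 0.0
```

```bash
python3 -c "
from h import *
go([105,-10,319],0.667+np.pi)"
```

```text
goal [641.2 163.1 319. ] delta [array([-103.8,  -49.2,    1.6]), array([-0.006,  0.009,  0.002])]
```

```bash
python3 steer.py '[[-104,-49,0,0,0,0],[-104,-49,0,0,0,0],[-104,-49,0,0,0,0],[-104,-49,0,0,0,0]]' 0.0 30
python3 - <<'E'
from h import *
go([105,-10,222])
f=lambda a,k,g:np.clip(cv2.resize(a,None,fx=k,fy=k,interpolation=cv2.INTER_CUBIC).astype(float)*g,0,255).astype('uint8')
t=ctrl.capture("top")[:,:,::-1];s=ctrl.capture("side")[:,:,::-1]
cv2.imwrite("pics/t4.png",t);cv2.imwrite("pics/s4.png",s)
for n,i in(("top",t),("side",s)):
    for a,c,v in orange(n,i[:,:,::-1]):
        if 240<c[0]<370 and 140<c[1]<260:
            w=back(n,c,20);x,y,th=PL;d=w[:2]-[x,y];print(n,a,c.round(1),(d@[np.cos(th),np.sin(th)]).round(1),(d@[-np.sin(th),np.cos(th)]).round(1))
cv2.imwrite("pics/c4.png",np.hstack([f(t[150:270,240:370],3,1.9),f(s[150:270,240:370],3,1.3)]))
E
```

```text
time_s: 9.4
eef_pos: [641.7, 163.3, 312.1]
ee_rot: [-0.0, -0.328, 0.945, 0.0]
force: [-1.5, -0.2, -0.0]
grip_width: -0.002
grip_force: 0.0
goal [641.2 163.1 222. ] delta [array([ 0.5,  0.1, 90.1])]
side 89 [300.  191.5] -5.8 -37.4
side 97 [304.  203.7] 6.3 2.6
side 104 [318.3 213.4] -3.5 42.4
side 75 [333.1 254.1] 30.1 154.7
```

View pics/c4.png

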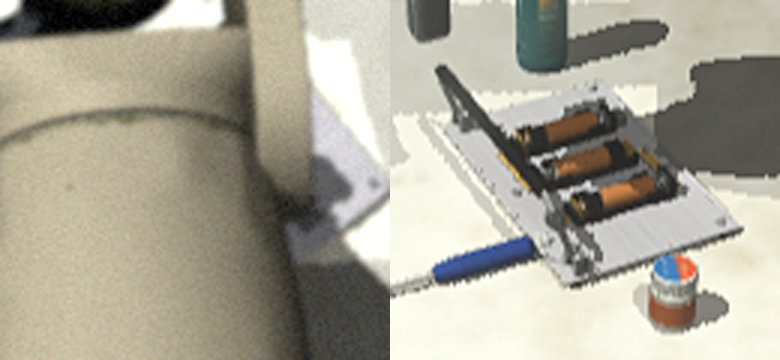

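```bash
python3 -c "
from h import *
s=ctrl.sense();q=s['ee_rot'];print(R.from_quat(q[[1,2,3,0]]).inv().apply(np.array([330,20,s['eef_pos'][2]+40])-s['eef_pos']))"
```

```text
[332.08770016  80.20210731 -39.56685056]
```

```bash
python3 steer.py '[[332,80,-40,0,0,0],[332,80,-40,0,0,0],[332,80,-40,0,0,0],[332,80,-40,0,0,0],[332,80,-40,0,0,0],[332,80,-40,0,0,0],[332,80,-40,0,0,0],[332,80,-40,0,0,0]]'
cat >> h.py <<'E'
def cells(tag,PLv=PL):
    for n in("top","side"):
        i=np.mean([ctrl.capture(n).astype(float) for _ in range(4)],0).astype('uint8');cv2.imwrite(f"pics/{n}{tag}.png",i[:,:,::-1])
        for a,c,v in orange(n,i):
            if 240<c[0]<370 and 140<c[1]<250:
                w=back(n,c,20);x,y,th=PLv;d=w[:2]-[x,y];w2=back(n,c+v,20)-w
                print(n,a,c.round(1),(d@[np.cos(th),np.sin(th)]).round(1),(d@[-np.sin(th),np.cos(th)]).round(1),(np.arctan2(w2[1],w2[0])-th).round(3))
E
python3 - <<'E'
from h import *
cells("5")
for n in("top","side"):
  for k in ("0","5"):
    i=cv2.imread(f"pics/{n}{k}.png").astype(np.float32)
    for y in(40,0,-40):
        u=proj(n,world(PL,[[x,y-0.7+(0 if n=="top" else 3),22] for x in range(-36,37,3)])).astype(np.float32)
        v=cv2.remap(i,u[:,:1],u[:,1:],1)[:,0]
        print(n,k,y,"R",v[:,2].astype(int))
E
```

```text
time_s: 10.3
eef_pos: [326.3, 19.7, 353.5]
ee_rot: [0.0, -0.327, 0.945, -0.001]
force: [0.4, -0.6, -0.6]
grip_width: -0.005
grip_force: 0.0
top 124 [329.1 206.2] -6.5 -41.6 -3.145
top 123 [306.9 214.7] 6.0 -1.5 -3.152
top 123 [292.5 233.9] -4.7 39.1 -3.147
side 90 [299.8 191.3] -5.9 -38.1 -3.093
side 97 [303.8 203.5] 6.2 1.9 -3.153
side 103 [319.  213.1] -5.0 42.2 -3.088
top 0 40 R [26 43 38 16  9  8  3 20 60 85 88 85 89 90 91 89 88 89 86 88 83 51 44 32
 35]
top 0 0 R [41 32 43 26 10  7  4 30 74 86 88 89 88 88 89 89 88 89 89 89 76 40 26 25
 21]
top 0 -40 R [24 36 29 34 71 87 88 87 88 89 89 90 90 88 86 85 64 23  2  0 15 23 40 37
 41]
top 5 40 R [24 42 37 23 55 86 90 89 90 89 90 89 89 88 88 88 78 39  8  5 16 33 42 35
 36]
top 5 0 R [40 31 45 27  9  7  7 30 73 87 89 88 89 88 89 88 89 88 88 87 74 39 28 29
 24]
top 5 -40 R [26 35 30 34 73 89 88 89 89 89 89 89 89 88 86 86 63 19  3  6 16 24 39 36
 40]
side 0 40 R [ 52  80 103  89  80  36  36  35 105 140 138 138 139 138 137 138 137 136
 136 138 144 113  90  95  50]
side 0 0 R [147 143 136 115  54  36  35  34 109 139 139 138 138 136 138 138 136 136
 137 138 136 114 114  78  79]
side 0 -40 R [ 64  53 103  71 118 140 140 138 138 139 137 139 138 138 139 138 130  46
  36  36  44 102  45  93  60]
side 5 40 R [ 52  80 102  88 106 143 141 140 140 141 141 140 140 140 141 140 143  64
  33  36  37  66  89  92  50]
side 5 0 R [147 143 136 114  54  33  35  34 108 139 139 138 139 136 137 138 137 136
 137 138 136 114 114  77  78]
side 5 -40 R [ 63  53 103  71 118 140 139 139 139 139 138 139 138 138 139 138 129  46
  36  37  45 103  45  93  60]
```

The left cell now has its band at the leaf (orange −24…+14.5, matching the right cell within 1.5 mm). It lies flat and parallel to the others. Next, the keeper.

```bash
python3 steer.py '[[-332,-80,0,0,0,0],[-332,-80,0,0,0,0],[-332,-80,0,0,0,0],[-332,-80,0,0,0,0],[-332,-80,0,0,0,0],[-332,-80,0,0,0,0],[-332,-80,0,0,0,0],[-332,-80,0,0,0,0]]' && python3 steer.py '[[0,0,45,0,0,0],[0,0,90,0,0,0],[0,0,125,0,0,0],[0,0,125,0,0,0]]'; python3 -c "
from h import *
go([105,-10,222],.667+np.pi)"
```

```text
time_s: 11.5
eef_pos: [643.5, 165.2, 349.9]
ee_rot: [-0.001, -0.329, 0.944, 0.0]
force: [-0.7, 0.2, -0.0]
grip_width: -0.001
grip_force: 0.0
time_s: 11.9
eef_pos: [639.1, 163.2, 222.8]
ee_rot: [-0.005, -0.329, 0.944, 0.001]
force: [-0.3, 0.2, 0.0]
grip_width: 0.002
grip_force: 0.0
goal [641.2 163.1 222. ] delta [array([-1.6, -1.3,  0.7]), array([ 0.006, -0.009,  0.002])]
```

```bash
python3 steer.py '[[10,0,0,0,0,0],[20,0,0,0,0,0],[30,0,0,0,0,0],[40,0,0,0,0,0],[50,0,0,0,0,0],[60,0,0,0,0,0],[70,0,0,0,0,0],[70,0,0,0,0,0]]' 
python3 -c "
from h import *
go([35,-10,222],.667+np.pi)
s=ctrl.capture('side')[:,:,::-1];cv2.imwrite('pics/s6.png',s)
for b in(35,20,12): print(b,proj('side',world(PL,[[b,75,18+(51**2-(52-b)**2)**.5]])))
cv2.imwrite('pics/s6c.png',np.clip(cv2.resize(s[140:250,235:365],None,fx=5,fy=5,interpolation=2)*1.3,0,255))"
```

```text
time_s: 12.7
eef_pos: [585.6, 119.4, 230.4]
ee_rot: [0.001, -0.328, 0.945, -0.0]
force: [-0.1, -0.1, -0.1]
grip_width: -0.002
grip_force: 0.0
goal [586.2 119.8 222. ] delta [array([-0.7, -0.1,  8.4]), array([-0.001,  0.002,  0.002])]
35 [[309.22011607 208.77651097]]
20 [[316.44805393 210.2217032 ]]
12 [[320.17136236 212.55964717]][ WARN:0@3.044] global loadsave.cpp:1063 imwrite_ Unsupported depth image for selected encoder is fallbacked to CV_8U.
```

View pics/s6c.png

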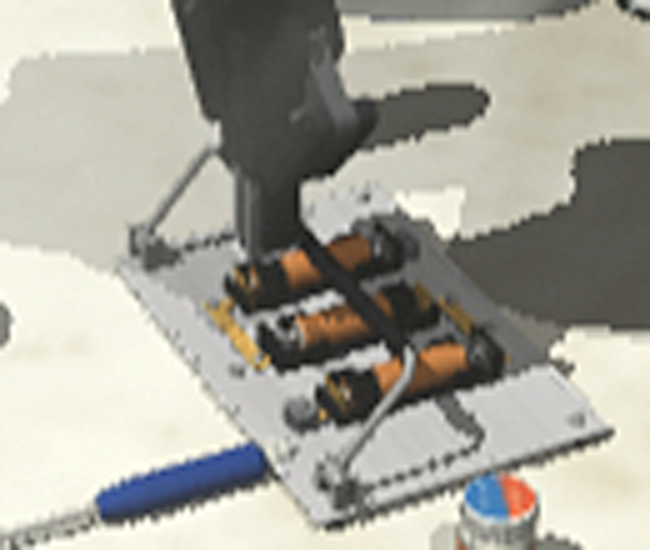

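The keeper has swung past upright, with its crossbar end at (408, 345), so the bar is at about x = 20. I'll go above it and press down.

```bash
python3 steer.py '[[-5,0,-10,0,0,0],[-5,0,-28,0,0,0],[8,0,-28,0,0,0],[21,0,-28,0,0,0],[21,0,-28,0,0,0]]' && python3 steer.py '[[0,0,12,0,0,0],[0,0,20,0,0,0],[3,0,28,0,0,0],[5,0,34,0,0,0],[7,0,40,0,0,0],[8,0,45,0,0,0],[8,0,48,0,0,0],[8,0,48,0,0,0]]'; python3 -c "
from h import *
go([6,-10,205],.667+np.pi)"
```

```text
time_s: 13.25
eef_pos: [569.3, 106.6, 257.4]
ee_rot: [0.0, -0.328, 0.945, -0.0]
force: [0.5, 0.1, -0.0]
grip_width: 0.003
grip_force: 0.0
time_s: 14.05
eef_pos: [563.0, 101.9, 207.7]
ee_rot: [-0.0, -0.328, 0.945, 0.0]
force: [0.5, -0.9, -0.5]
grip_width: 0.0
grip_force: 0.0
goal [563.4 101.9 205. ] delta [array([-0.3, -0.2,  2.7]), array([ 0.   , -0.   ,  0.002])]
```

```bash
python3 steer.py '[[0,0,1,0,0,0],[0,0,2,0,0,0],[0,0,2.5,0,0,0],[0,0,2.5,0,0,0]]'; python3 steer.py '[[0,0,0.5,0,0,0],[0,0,1,0,0,0],[0,0,1,0,0,0],[0,0,1,0,0,0]]'
```

```text
time_s: 14.45
eef_pos: [563.0, 101.7, 205.8]
ee_rot: [0.0, -0.328, 0.945, -0.0]
force: [0.1, 0.7, -0.1]
grip_width: -0.001
grip_force: 0.1
time_s: 14.85
eef_pos: [563.0, 101.8, 205.3]
ee_rot: [0.0, -0.328, 0.945, -0.0]
force: [-1.8, -0.4, 5.5]
grip_width: -0.0
grip_force: 3.2
```

```bash
python3 steer.py '[[0,0,0.7,0,0,0],[0,0,1.4,0,0,0],[0,0,1.4,0,0,0]]'; python3 steer.py '[[0,0,0,0,0,0],[0,0,0,0,0,0]]'
```

```text
time_s: 15.15
eef_pos: [563.1, 101.8, 205.0]
ee_rot: [0.0, -0.328, 0.945, -0.0]
force: [-6.0, -1.1, 16.2]
grip_width: -0.002
grip_force: 8.2
time_s: 15.35
eef_pos: [563.1, 101.8, 205.0]
ee_rot: [0.0, -0.329, 0.944, -0.0]
force: [-7.3, -1.2, 15.8]
grip_width: 0.002
grip_force: 8.2
```

The press met a firm stop at tip z = 32 mm, which is the folded-down bar top. I'll retract and check.

```bash
python3 steer.py '[[0,0,-10,0,0,0],[0,0,-50,0,0,0],[0,0,-100,0,0,0],[0,0,-145,0,0,0],[0,0,-145,0,0,0]]' && python3 steer.py '[[250,60,0,0,0,0],[250,60,0,0,0,0],[250,60,0,0,0,0],[250,60,0,0,0,0],[250,60,0,0,0,0],[250,60,0,0,0,0],[250,60,0,0,0,0]]'
python3 - <<'E'
from h import *
cells("7")
# bar: darkest along x between cells (y=+20,-20,+64,-64), z=32
for n in("top","side"):
    i=cv2.imread(f"pics/{n}7.png").astype(np.float32)
    for y in(64,20,-20,-64):
        u=proj(n,world(PL,[[x,y,30] for x in range(-24,26,2)])).astype(np.float32)
        print(n,y,cv2.remap(i,u[:,:1],u[:,1:],1)[:,0,1].astype(int))
# bystander shift
for n in("top","side"):
    a,b=[cv2.imread(f"pics/{n}{k}.png",0).astype(np.float32) for k in("5","7")]
    d=cv2.GaussianBlur(abs(a-b),(5,5),0)>15
    k,l,s,c=cv2.connectedComponentsWithStats(d.astype('uint8'))
    print(n,[(s[j].tolist()) for j in range(1,k) if s[j,4]>15])
E
```

```text
time_s: 15.85
eef_pos: [563.5, 101.9, 354.8]
ee_rot: [0.006, -0.328, 0.944, -0.002]
force: [0.8, -1.0, 0.1]
grip_width: -0.002
grip_force: 0.0
time_s: 16.55
eef_pos: [329.2, -6.6, 348.5]
ee_rot: [0.001, -0.327, 0.945, -0.0]
force: [0.7, 0.6, -0.3]
grip_width: 0.003
grip_force: 0.0
top 54 [303.4 210.3] 16.0 -1.6 -3.223
top 61 [332.3 210.3] -15.6 -41.4 -3.136
top 56 [295.9 238.3] -14.4 39.2 -3.135
side 42 [304.1 189.8] -16.1 -39.0 -3.422
side 58 [300.3 204.4] 13.7 1.5 -3.283
side 46 [323.5 211.3] -15.4 41.2 -3.418
top 64 [93 93 91 80 61 45 39 40 53 71 77 57 26 14 26 54 79 90 90 90 90 91 92 93
 92]
top 20 [90 90 87 78 62 46 42 44 59 77 81 58 27 12 26 55 80 90 92 92 91 89 88 87
 88]
top -20 [90 88 86 79 62 46 40 48 66 83 80 56 24 10 27 57 81 89 93 91 90 90 90 90
 90]
top -64 [90 89 89 84 66 47 40 42 56 74 74 51 22 10 25 56 79 89 92 92 91 90 93 93
 95]
side 64 [34 46 63 35 32 32 34 35 33 36 39 42 39 37 37 37 35 35 40 38 37 41 40 40
 39]
side 20 [116  47  59  53  42  36  35  33  33  33  45  56  45  37  37  36  36  43
  50  53  60  59  59  59  57]
side -20 [63 62 82 72 56 62 60 62 63 63 64 
[... 195 characters left out ...]
, 89, 82, 1542], [345, 177, 5, 6, 17], [244, 202, 16, 26, 168], [281, 205, 14, 11, 82], [261, 217, 17, 14, 103], [395, 221, 55, 96, 1146], [494, 265, 25, 82, 657], [411, 309, 11, 8, 66], [428, 308, 10, 33, 215], [365, 325, 132, 95, 2691], [359, 355, 52, 65, 2337], [502, 389, 42, 31, 813]]
side [[442, 0, 47, 13, 286], [444, 13, 37, 47, 273], [429, 17, 5, 5, 16], [415, 57, 9, 30, 125], [453, 70, 9, 17, 54], [463, 79, 8, 8, 39], [428, 97, 9, 25, 160], [364, 127, 57, 15, 176], [325, 144, 73, 35, 456], [391, 160, 31, 36, 354], [537, 166, 23, 11, 176], [254, 170, 78, 69, 1128], [504, 175, 56, 13, 380], [249, 189, 33, 41, 193], [301, 196, 11, 10, 69], [552, 197, 8, 23, 101], [307, 207, 15, 10, 90]]
```

The crossbar lies at x = 2 along its whole length, all three cells are aligned, and no contact with the bystanders was seen. Handing in.

```bash
python3 -c "
from rig import ctrl
print(ctrl.finish_job())"
```

```text
the job is handed in; nothing more can be done
None
```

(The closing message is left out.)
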